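# Start the clamp bolt in its threaded boss

## Robot

A 6-joint arm with a two-finger parallel gripper is mounted at the origin on the work surface. World frame = base frame: x ahead of the robot, y to its left, z up, the work surface at z = 0. Lengths are in m, angles in rad, forces in N, time in s.
With the tool pointing down it reaches from about 0.275 to 0.825 m from the base axis. Payload 4.9 kg.
Tool frame: the origin (TCP) lies midway between the tips of the shut fingers; the grasp point (between the pads) lies 19 mm behind it (grip_point_offset is the distance from the TCP to the grasp point, in m); z points along the fingers, y is the line along which they close (so a half turn about z gives the same grasp; the last joint's range is limited). The gripper opens to 85 mm and grips with 20 to 120 N. Pads are 22 mm wide; open, the fingers measure 114 mm over their backs; the gripper's body (76 mm by 85 mm) begins 54 mm behind the grasp point. The pads swing forward as they close: fully open they stand 13 mm farther back than shut.
Start: joints at [1.014, 0.326, -0.193, 1.052, 0, 1.437], TCP at [0.226, 0.502, 0.231] pointing down, gripper open.
Joint ranges: [-2.65, 2.65], [-0.97, 1.79], [-1.3, 1.35], [-1.93, 2.1], [-1.47, 1.37], [-3.14, 3.14]. Speed limits (rad/s): [2.57, 2.57, 3.14, 3.14, 3.14, 3.14].

## Interface

Orientations are given as a rotation vector (axis times angle).
In Python, from cell import * gives the robot as it stands. Calls block until the motion is done:
- movep(position, orientation): joint-space move of the TCP to a pose.
- move_l(position, velocity=0.15, rot=None, until_force=None): straight line of the TCP; rot=None keeps the orientation; velocity is the mean speed in m/s. With until_force (N) it stops when the force on the tool has changed by that much, and returns True; else False.
- set_joints(angles): joint-space move.
- let_go() and grab(newtons=None): open the fingers fully, or close them until they stop; newtons is the grip in N (None keeps the last).
- sleep(seconds).
- ik(position, orientation): joint angles nearest the present ones, or None.
- get_state(): the state.
- grab_frame(name): name is "side" or "top" or "wrist"; returns a dict with "img" (420x560x3 uint8, red, green, blue), "fx", "fy", "cx", "cy" (pixels), "k1" (the pictures are not rectified: a ray, as slopes to the right and down, at radius r is drawn at 1 + k1 r^2 times it, then the intrinsics apply), "cam_to_world" (4x4, takes a point from camera to world coordinates); the wrist camera has in their place "T_tool_cam" (4x4, takes a point from camera to tool coordinates, whose origin is the TCP and whose axes are the flange's). Camera axes: x right, y down, z forward; pixel columns grow to the right and rows downward; lengths in m; the calibration is good to about 2 mm. A picture is of the moment at which its call begins: read the wrist's pose just before it. There is no depth.
A pose or a line that the arm cannot do raises MotionError and nothing moves.
- sign_off(): hands the job in; it is judged then, once.
Trained networks look in the newest picture that a camera, given by its name, has taken for a name from the list of things; names that differ only in an ending like _2 or _b are one class to them, and where a whole thing is asked for, a point or a joint stands for the part that bears it (a point fixed in the world has none). Each returns a list of dicts, best first, with "score" (0 to 1); they miss things now and then, are a little off and sometimes report something else, mostly with a low value. They report only what shows in the picture. A call takes as long as a camera call.
- spot_in(camera, name): "centre" ([column, row] in pixels, amid what is visible of it).
- silhouettes(camera, name): "mask" (420x560 bool, what is visible of it) and "centre" ([column, row] in pixels, amid what is visible of it).
- tip_of(camera, name): "centre" ([column, row] in pixels: a listed point, or the origin of a listed thing).
The state is a dict: "clock": time; "q": joint angles; "joint_velocities": joint speeds; "tau": joint torques, N m; "position": TCP position; "eef_rot": TCP orientation; "contact_force": force on the tool from outside, world axes, zero at the start; "wrist_torque": the same for the moment, N m; "finger_gap": opening from 0.0 (shut) to 1.0 (fully open); "grasp_force": force on a finger pad.
Only numpy, scipy, OpenCV 4.12 (cv2) and the standard library are available. Lean on these libraries where they do the work, as an engineer would, in place of code of your own. Each camera call takes 0.05 s, during which the arm holds its last target. There are 200 camera calls.

## Task

One of the fixture's two knurled clamp bolts stands high, only resting on top of its threaded boss. Turn it backward (counter-clockwise from above) until it drops into the thread start, then turn it forward (clockwise) one full turn, and finish while still holding its head in the fingers, with the bolt started and upright in the boss. Do not disturb the loose parts on the bench.

Things in the scene. Friction and masses are not known exactly. Their poses are not given: they have to be found in the camera images.
- bolt: loose stainless clamp bolt standing high, 0.2 to 0.3 kg: round knurled head 34 mm wide, 25 to 49 mm above the origin; 16 mm shank to 38 mm below it; right-hand thread, pitch 6.5 mm (clockwise from above goes down). Origin on the axis at the underside of the lowest thread end; x points from the axis to that end, z to the head. At the start that end rests on a boss's flat top, shank in the bore
- thread_tip (a point): lower thread end of the loose bolt, 12 mm from its axis along the bolt's x, at the height of the bolt's origin. Only the bolt's weight carries it down: it falls into the thread start when the grip is opened there or when it is pressed down lightly, not while the fingers hold it up. It fits its bore with 0.7 to 1 mm clearance and can lean about 3 degrees
- fixture: fixed steel clamp fixture: base plate 100 x 210 x 10 mm (x, y, z), two round threaded bosses 42 mm in diameter, flat tops 60 mm above the table, at y = +60 and -60 mm, a diode bridge up to 30 mm high between them. Origin at the centre of the underside, z up. At the start the bolt's x lies 1.6 to 2.9 rad clockwise (from above) of the fixture's x
- boss_left (a point): centre of the flat top of the boss at the fixture's +y; axes as the fixture's. Thread start, same in both bosses: the top is open over 90 degrees centred on +x. With the bolt's x along +x (within 0.4 rad) it drops 6.5 mm; some 0.6 rad farther backward a wall in the thread stops it. Each clockwise turn then sinks it 6.5 mm, with 1.5 mm of play upward
- boss_right (a point): centre of the flat top of the boss at the fixture's -y; axes and thread start as for boss_left
- home_bolt: the other clamp bolt, fully home and tight, immovable: same head, its underside on the boss's top, so from 60 to 84 mm above the table; origin on the axis, 25 mm below the underside of the head
- spacer: loose blue anodized aluminium ring, 28 mm in diameter, 16 mm tall, origin at its underside
- connector: loose black plastic connector housing, 48 x 24 x 20 mm, origin at its underside
- old_bridge: loose scorched diode bridge, 60 x 45 x 12 mm, origin at its underside
- driver: loose screwdriver lying beside the fixture
- spanner: loose spanner lying beside the fixture

How it is judged:
By the outcome, as a careful person would: the job done as asked, in the order asked, and still so for the second after the job is handed in, while the arm keeps its last pose, push and grip.
It also fails if it takes over 61 s, if anything falls off the work surface, if the arm or the gripper's body presses on something with over 40 N, if the wrist force passes 120 N, or if a joint passes its speed limit or range.

## Working session

There is one attempt and no reset: what is moved stays moved. The work goes in short steps, each a Python script; the robot and the scene stay as the last script left them, time stands still between calls to the robot, and variables do not carry over. Pictures are saved under pics/ and viewed, at most 10 in all, crops included, and the job is handed in when it is done.

```bash
mkdir -p pics; cat > h.py <<'E'
from cell import *
import numpy as np, cv2
from scipy.spatial.transform import Rotation as R
def cam(n):
    s=get_state(); f=grab_frame(n)
    if n=="wrist":
        T=np.eye(4);T[:3,:3]=R.from_rotvec(s["eef_rot"]).as_matrix();T[:3,3]=s["position"]
        f["M"]=T@np.array(f["T_tool_cam"])
    else: f["M"]=np.array(f["cam_to_world"])
    return f
def ray(f,px):
    d=np.array([(px[0]-f["cx"])/f["fx"],(px[1]-f["cy"])/f["fy"]]);u=d.copy()
    for _ in range(20): u=d/(1+f["k1"]*(u@u))
    v=f["M"][:3,:3]@np.array([u[0],u[1],1]); return f["M"][:3,3],v/np.linalg.norm(v)
def atz(f,px,z):
    o,v=ray(f,px); return o+v*(z-o[2])/v[2]
def proj(f,p):
    c=np.linalg.inv(f["M"])@np.append(p,1);u=c[:2]/c[2];u=u*(1+f["k1"]*(u@u))
    return np.array([f["cx"]+f["fx"]*u[0],f["cy"]+f["fy"]*u[1]])
def tri(obs):
    A=np.zeros((3,3));b=np.zeros(3)
    for o,v in obs:
        P=np.eye(3)-np.outer(v,v);A+=P;b+=P@o
    return np.linalg.solve(A,b)
def save(f,n): cv2.imwrite("pics/"+n,f["img"][:,:,::-1])
E
python3 - <<'E'
from h import *
np.set_printoptions(precision=4,suppress=True)
for c in ["top","side","wrist"]:
    f=cam(c); save(f,c+"0.png"); print(c,f["M"][:3,3],f["fx"])
    for n in ["bolt","thread_tip","boss_left","boss_right","home_bolt","fixture"]:
        print(n,[(np.round(d["centre"],1).tolist(),round(d["score"],2)) for d in tip_of(c,n)[:3]], [(np.round(d["centre"],1).tolist(),round(d["score"],2)) for d in spot_in(c,n)[:3]] if n in("bolt","home_bolt") else "")
print(get_state()["clock"])
E
```

```text
top [ 0.3372 -0.0096  1.2821] 430.0506926266693
bolt [([233.0, 230.9], 0.59)] [([231.2, 228.0], 0.7)]
thread_tip [([236.8, 228.7], 0.62)] 
boss_left [([231.0, 225.5], 0.97)] 
boss_right [([272.6, 230.9], 0.58)] 
home_bolt [([273.7, 231.0], 0.69), ([139.6, 252.1], 0.26)] [([270.8, 270.4], 0.66), ([272.5, 231.9], 0.49), ([252.1, 233.4], 0.34)]
fixture [] 
side [ 0.343  -0.8791  0.7547] 502.95872421560716
bolt [([255.5, 194.8], 0.65), ([253.8, 194.8], 0.42)] [([254.4, 184.7], 0.68), ([217.1, 245.2], 0.57)]
thread_tip [([250.7, 192.1], 0.78)] 
boss_left [([254.4, 192.1], 0.89)] 
boss_right [([258.5, 222.4], 0.78)] 
home_bolt [([258.0, 230.1], 0.81)] [([253.8, 185.2], 0.65), ([259.4, 217.8], 0.58), ([215.1, 221.5], 0.54)]
fixture [([255.4, 229.9], 0.96)] 
wrist [0.1521 0.5342 0.3742] 336.48179563234754
bolt [] []
thread_tip [] 
boss_left [] 
boss_right [] 
home_bolt [] []
fixture [] 
1.35
```

View pics/top0.png

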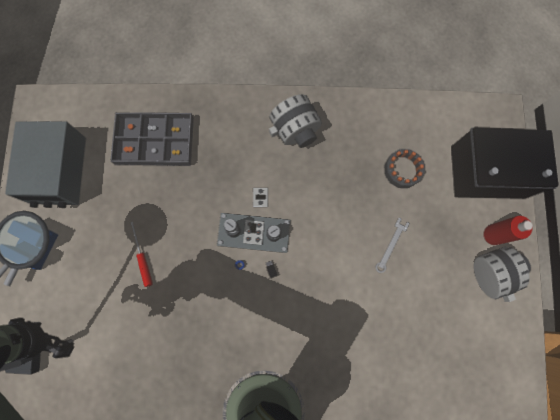

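View pics/side0.png

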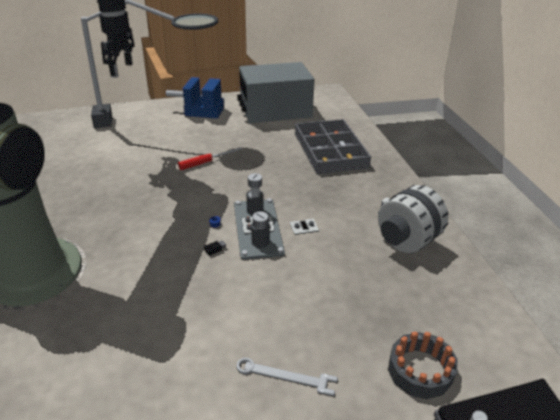

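```bash
python3 - <<'E'
from h import *
np.set_printoptions(precision=4,suppress=True)
t=cam("top");s=cam("side")
print(atz(t,[231,225.5],.06),atz(t,[272.6,230.9],.06))
print(atz(s,[254.4,192.1],.06),atz(s,[258.5,222.4],.06))
print("tri",tri([ray(t,[231,225.5]),ray(s,[254.4,192.1])]),tri([ray(t,[272.6,230.9]),ray(s,[258.5,222.4])]))
st=get_state();print(R.from_rotvec(st["eef_rot"]).as_matrix(),cam("wrist")["T_tool_cam"],st["finger_gap"])
E
```

```text
[0.5246 0.1    0.06  ] [ 0.511  -0.0198  0.06  ]
[0.5213 0.106  0.06  ] [ 0.5078 -0.0122  0.06  ]
tri [0.522  0.0997 0.0646] [ 0.5083 -0.0196  0.066 ]
[[-0.9119  0.4103 -0.    ]
 [ 0.4103  0.9119  0.    ]
 [ 0.     -0.     -1.    ]] [[ 0.0004 -0.9482 -0.3176  0.0804]
 [ 1.      0.0002  0.0005 -0.0005]
 [-0.0004 -0.3176  0.9482 -0.1429]
 [ 0.      0.      0.      1.    ]] 0.9969899232084352
```

```bash
cat >> h.py <<'E'
np.set_printoptions(precision=4,suppress=True)
def rot(a): # tool down, tool x toward world angle a
    x=np.array([np.cos(a),np.sin(a),0]);z=np.array([0,0,-1.]);return R.from_matrix(np.c_[x,np.cross(z,x),z]).as_rotvec()
E
python3 - <<'E'
from h import *
b=np.array([.5225,.0997,0])
views=[]
for a,d,z in [(-2.44,.12,.165),(-1.6,.11,.165),(-2.44,0,.2)]:
    u=np.array([np.cos(a),np.sin(a),0])
    p=b+u*d+[0,0,z]
    q=ik(p,rot(a)); print(a,q)
    if q is None: continue
    movep(p,rot(a)); sleep(.3)
    f=cam("wrist"); n=len(views); save(f,f"w{n}.png"); views.append(f)
    for nm in ["bolt","thread_tip","boss_left","boss_right","home_bolt"]:
        r=tip_of("wrist",nm)[:2]
        for k in r: print(nm,np.round(k["centre"],1),round(k["score"],2),atz(f,k["centre"],.06)[:2])
    for nm in ["bolt"]:
        for k in spot_in("wrist",nm)[:2]: print("spot",np.round(k["centre"],1),round(k["score"],2),atz(f,k["centre"],.109)[:2])
s=get_state();print(s["clock"],s["q"],s["contact_force"])
E
```

```text
-2.44 [-0.1198  0.1716 -0.5853  0.8139  0.     -0.8214]
bolt [285.  331.5] 0.72 [0.52   0.0997]
thread_tip [276.7 319.7] 0.76 [0.515  0.0858]
boss_left [281.3 333. ] 0.89 [0.5234 0.0982]
home_bolt [189.  235.2] 0.58 [ 0.4986 -0.0198]
spot [282.1 358.7] 0.71 [0.5106 0.0883]
-1.6 [-0.1619  0.3261 -0.3738  0.8708  0.     -1.7035]
bolt [287.5 325.4] 0.71 [0.5185 0.1002]
thread_tip [292.2 313.5] 0.62 [0.5141 0.0877]
boss_left [284.1 323.3] 0.9 [0.5214 0.0979]
home_bolt [293.7 188.3] 0.66 [ 0.5108 -0.0254]
spot [172.3 221.7] 0.71 [ 0.5898 -0.019 ]
-2.44 [ 0.0497  0.3164 -0.2903  0.9641  0.     -0.6519]
bolt [281.  190.9] 0.56 [0.5218 0.0957]
boss_left [282.5 192.1] 0.6 [0.5217 0.0974]
boss_right [282.4 191.4] 0.33 [0.5213 0.0969]
boss_right [280.  179.5] 0.17 [0.5145 0.0885]
home_bolt [189.7  92.1] 0.81 [ 0.506  -0.0135]
home_bolt [335.6  86.8] 0.37 [0.4277 0.0734]
spot [286.2 207.1] 0.83 [0.5182 0.0979]
7.2333 [ 0.0497  0.3164 -0.2903  0.9641  0.     -0.6519] [ 0.3248 -0.08    0.602 ]
```

```bash
python3 - <<'E'
import cv2,numpy as np
a=cv2.imread("pics/w0.png")[250:400,180:380];b=cv2.imread("pics/w1.png")[250:400,180:380];c=cv2.imread("pics/w2.png")[130:280,180:380]
g=lambda i:cv2.resize(i,(400,300),interpolation=cv2.INTER_CUBIC)
cv2.imwrite("pics/m.png",np.vstack([np.hstack([g(a),g(b)]),np.hstack([g(c),cv2.resize(cv2.imread("pics/w1.png"),(400,300))])]))
E
```

```text
(no output)
```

View pics/m.png

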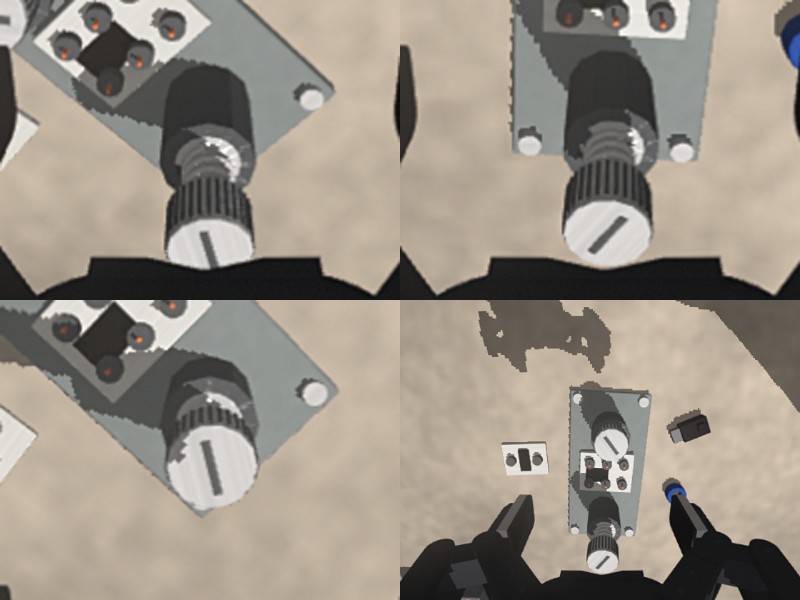

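```bash
cat >> h.py <<'E'
def conf(p,j6): # tool-down joint vector at TCP p with given j6
    q=list(ik(p,get_state()["eef_rot"]) ); q[5]=j6; q[4]=0 if abs(q[4])<1e-3 else q[4]; return q
def lat():
    s=get_state();Rm=R.from_rotvec(s["eef_rot"]).as_matrix()
    print("t%.2f j6 %.3f pos"%(s["clock"],s["q"][5]),np.array(s["position"]),"F",np.array(s["contact_force"]),"Ftool",Rm.T@s["contact_force"],"M",np.array(s["wrist_torque"]),"gap %.3f gf %.1f"%(s["finger_gap"],s["grasp_force"]))
    return s
E
python3 - <<'E'
from h import *
for v in ["w2"]:
    f=cam("wrist")
    a,b=atz(f,[180+204/2,130+142/2],.109),atz(f,[180+220/2,130+194/2],.109)
    print("slot",a,b,np.arctan2(*(b-a)[1::-1]),"head",atz(f,[286,213.5],.109))
b=np.array([.5217,.0997,.15])
set_joints(conf(b,1.2)); lat()
b[2]=.076; print(move_l(b,.08,until_force=8)); lat()
grab(20); sleep(.2); lat()
E
```

```text
slot [0.5167 0.0929 0.109 ] [0.5283 0.1106 0.109 ] 0.9876628309615777 head [0.5221 0.1014 0.109 ]
t8.91 j6 1.200 pos [0.5218 0.0997 0.1501] F [-0.176   0.1868  0.1106] Ftool [ 0.2424 -0.0843 -0.1106] M [-0.0178 -0.0276  0.0106] gap 1.001 gf 0.0
False
t9.98 j6 1.200 pos [0.5222 0.0997 0.0765] F [0.1882 0.2773 0.1857] Ftool [ 0.1762  0.2851 -0.1855] M [ 0.0021  0.0158 -0.0466] gap 1.002 gf 0.0
t10.71 j6 1.200 pos [0.5218 0.0997 0.0762] F [-0.6689 -0.0298  1.934 ] Ftool [ 0.2458 -0.6223 -1.9342] M [ 0.0069  0.1257 -0.0038] gap 0.386 gf 20.1
```

```bash
python3 - <<'E'
from h import *
grab(45); s=lat()
p=np.array([.5218,.0997,.0762])
for k in range(1,4):
    set_joints(conf(p,1.2-2.04*k/3)); lat()
f=cam("wrist"); save(f,"w3.png")
grab(20); let_go(); sleep(.2); lat()
f=cam("wrist"); save(f,"w4.png"); g=cam("side"); save(g,"s4.png")
print(proj(f,[.5218,.0997,.109]),proj(f,[.5218,.0997,.1025]))
for n in ["bolt","thread_tip"]: print(n,[(k["centre"],k["score"]) for k in tip_of("side",n)[:1]])
a=cv2.imread("pics/w3.png");b=cv2.imread("pics/w4.png");c=cv2.imread("pics/s4.png")[150:270,180:340]
g=lambda i:cv2.resize(i,(400,300),interpolation=cv2.INTER_CUBIC)
cv2.imwrite("pics/m2.png",np.vstack([np.hstack([g(a),g(b)]),np.hstack([g(b[180:330,180:380]),g(c)])]))
E
```

```text
t10.93 j6 1.200 pos [0.5219 0.0997 0.0762] F [-0.3819  0.1515  3.5382] Ftool [ 0.2938 -0.2858 -3.5383] M [-0.0634  0.1686  0.0208] gap 0.385 gf 44.3
t11.62 j6 0.522 pos [0.5213 0.1004 0.0762] F [-2.7151  3.9057  4.1699] Ftool [ 4.197   2.2526 -4.1624] M [ 0.7704  0.563  -0.007 ] gap 0.385 gf 45.7
t12.31 j6 -0.159 pos [0.5205 0.1005 0.0761] F [-4.2895  4.0992  7.1006] Ftool [ 3.3625  4.9268 -7.0741] M [ 0.9918  1.0703 -0.0516] gap 0.380 gf 45.5
t13.00 j6 -0.838 pos [0.5194 0.0999 0.0748] F [-4.8022  2.747  -3.1275] Ftool [0.9075 5.4301 3.1748] M [ 0.7297  1.2223 -0.0415] gap 0.380 gf 44.8
t14.03 j6 -0.840 pos [0.5218 0.0997 0.0762] F [-0.0018  0.1356 -0.013 ] Ftool [-0.104   0.0869  0.0134] M [ 0.0026 -0.0036  0.0428] gap 0.998 gf 0.0
[285.9221 317.5417] [285.6876 307.6727]
bolt [([254.8, 197.8], 0.49)]
thread_tip [([259.9, 196.0], 0.79)]
```

View pics/m2.png

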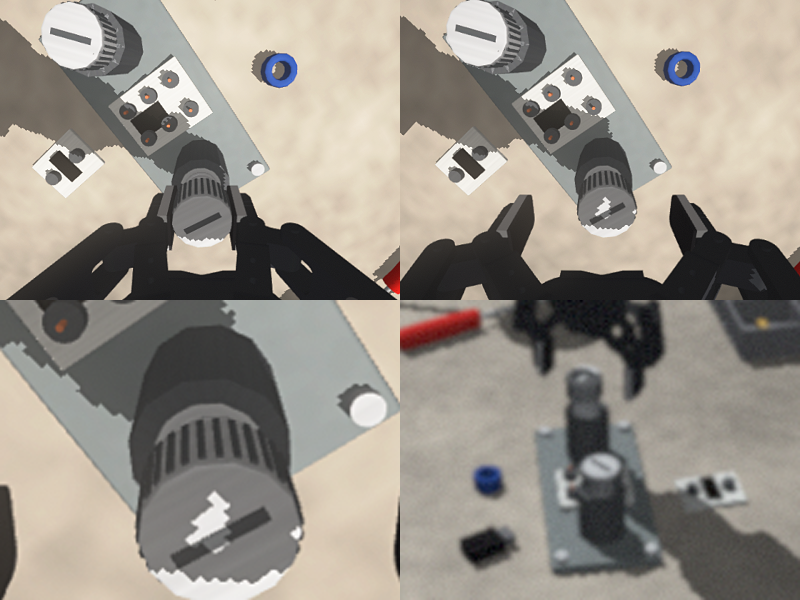

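```bash
python3 - <<'E'
from h import *
c=np.array([.5213,.1008,.071])
let_go()
for j in (-.03,-1.6):
    set_joints(conf(c,j)); grab(25); s=lat()
    Rm=R.from_rotvec(s["eef_rot"]).as_matrix(); y=Rm[:,1]
    p0=np.array(c); e=[]
    for sg in (1,-1):
        hit=move_l(p0+sg*y*.003,.01,until_force=5); s=get_state()
        e.append(((np.array(s["position"])-p0)@y*1e3, np.array(s["contact_force"])@y)); 
        print(hit,e[-1]); move_l(p0,.02)
    m=(e[0][0]+e[1][0])/2; print("mid mm",m); c=c+y*m*1e-3
    let_go()
print(c); lat()
E
```

```text
t15.77 j6 -0.030 pos [0.5213 0.1006 0.0711] F [-1.0996 -0.3787  1.7474] Ftool [ 1.1306 -0.2842 -1.7456] M [-0.1849  0.1154  0.0131] gap 0.390 gf 24.7
True (np.float64(0.05681759140836847), np.float64(-2.0195053086907864))
True (np.float64(-0.7397967836225281), np.float64(0.7400102677718483))
mid mm -0.3414895961070798
t19.31 j6 -1.600 pos [0.5214 0.1002 0.0711] F [ 0.2792 -1.2188  0.9604] Ftool [ 1.2348 -0.1781 -0.964 ] M [-0.2227  0.1837 -0.0307] gap 0.385 gf 24.9
True (np.float64(1.3131762192803196), np.float64(-1.865273233194188))
True (np.float64(0.6657659612240349), np.float64(1.5929001877097797))
mid mm 0.9894710902521773
[0.5203 0.1004 0.071 ]
t20.94 j6 -1.600 pos [0.5213 0.1005 0.0709] F [ 0.1697 -0.7095 -0.188 ] Ftool [ 0.7212 -0.1145  0.185 ] M [-0.0163 -0.0313 -0.0019] gap 1.001 gf 0.0
```

```bash
python3 - <<'E'
from h import *
c=np.array([.5207,.1004,.071])
set_joints(conf(c,-1.6)); 
f=cam("wrist"); save(f,"w5.png")
grab(50); lat()
for k in range(1,5):
    set_joints(conf(c-[0,0,.00325*k/4],-1.6+np.pi*k/4)); lat()
grab(20);let_go(); sleep(.1)
f=cam("wrist"); save(f,"w6.png"); lat()
a=cv2.imread("pics/w5.png");b=cv2.imread("pics/w6.png")
g=lambda i:cv2.resize(i[200:350,180:380],(400,300),interpolation=cv2.INTER_CUBIC)
cv2.imwrite("pics/m3.png",np.hstack([g(a),g(b)]))
E
```

```text
t21.77 j6 -1.600 pos [0.5206 0.1004 0.0711] F [-0.3545 -0.4594  2.6367] Ftool [ 0.4223  0.4094 -2.6349] M [ 0.0013  0.1823 -0.009 ] gap 0.380 gf 49.3
t22.55 j6 -0.816 pos [0.5209 0.1003 0.0703] F [-0.5603 -0.9941  2.5704] Ftool [ 1.1282 -0.1997 -2.5684] M [-0.0546  0.1099  0.0055] gap 0.379 gf 49.3
t23.32 j6 -0.031 pos [0.5211 0.0998 0.0694] F [ 0.8454 -2.7818  1.6489] Ftool [-0.6086 -2.8382 -1.6571] M [-0.7776 -0.2451  0.0345] gap 0.380 gf 49.4
t24.10 j6 0.754 pos [0.5204 0.0998 0.0685] F [-0.2808 -4.7966  1.8051] Ftool [-2.8819 -3.8469 -1.8002] M [-1.2575  0.1475 -0.0094] gap 0.383 gf 49.5
t24.88 j6 1.540 pos [0.52   0.1003 0.0676] F [-2.2472 -4.4691  2.6583] Ftool [-4.2691 -2.63   -2.6358] M [-1.0881  0.5897  0.0451] gap 0.377 gf 49.7
t25.81 j6 1.542 pos [0.5207 0.1005 0.0677] F [ 0.0388 -0.1517 -0.5182] Ftool [-0.1545  0.0303  0.518 ] M [-0.014   0.0097 -0.011 ] gap 1.000 gf 0.0
```

View pics/m3.png

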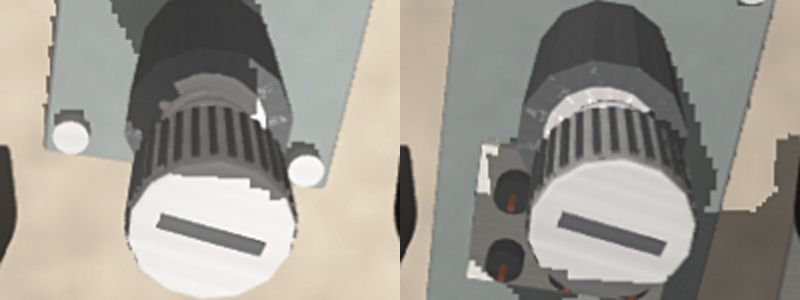

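```bash
python3 - <<'E'
from h import *
f=cam("wrist"); s=cam("side")
def M(p,j6,j1=.05):
    T=np.eye(4);T[:3,:3]=R.from_rotvec(rot(-np.pi+j1-j6)).as_matrix();T[:3,3]=p;return T@np.array(f["T_tool_cam"])
def zfit(p,j6,px,ax):
    f["M"]=M(p,j6); zs=np.linspace(.08,.12,401)
    i=np.argmin([np.linalg.norm(proj(f,[*ax,z])-px) for z in zs]); return zs[i],proj(f,[*ax,zs[i]])
ax=(.5207,.1004)
print("state yaw chk",get_state()["eef_rot"],rot(-np.pi+get_state()["q"][0]-get_state()["q"][5]))
print("w2",zfit([.5225,.0997,.2],-.6519,[286,213.5],ax))
print("w4",zfit([.5218,.0997,.0762],-.84,[290,295],ax))
print("w5",zfit([.5207,.1004,.0711],-1.6,[286,314.5],ax))
print("w6",zfit([.5207,.1005,.0677],1.542,[286,317.5],ax))
f["M"]=M([.5207,.1004,.0711],-1.6)
a,b=[atz(f,[180+x/2,200+y/2],.1025) for x,y in((160,222),(265,250))];print("slot",np.arctan2(*(b-a)[1::-1]))
a,b=[atz(f,[180+x/2,200+y/2],.014) for x,y in((70,135),(305,170))];print("fixture x by screws",np.arctan2(*(b-a)[1::-1]))
for z in(.06,.0535,.05): print(proj(s,[*ax,z]))
for n in ["bolt","thread_tip","boss_left"]: print(n,[(k["centre"],round(k["score"],2)) for k in tip_of("side",n)[:1]])
E
```

```text
state yaw chk [-2.1267 -2.3052  0.0081] [2.1302 2.309  0.    ]
w2 (np.float64(0.11599999999999999), array([283.266 , 213.5294]))
w4 (np.float64(0.095), array([283.0693, 294.9735]))
w5 (np.float64(0.1033), array([279.8393, 314.3956]))
w6 (np.float64(0.1017), array([279.7896, 317.4557]))
slot 2.9107598518348037
fixture x by screws 3.0538476076104675
[254.6169 193.4324]
[254.6599 195.6367]
[254.6829 196.8178]
bolt [([255.4, 197.0], 0.79)]
thread_tip [([250.4, 195.8], 0.72)]
boss_left [([253.2, 192.8], 0.58)]
```

```bash
python3 - <<'E'
from h import *
c=np.array([.5204,.0995,.0678])
set_joints(conf(c,-1.62)); grab(50); lat()
for k in range(1,5):
    set_joints(conf(c-[0,0,.00325*k/4],-1.62+(np.pi+.03)*k/4)); lat()
f=cam("wrist"); save(f,"w7.png"); g=cam("side"); save(g,"s7.png")
print([(k["centre"],round(k["score"],2)) for k in tip_of("side","bolt")[:1]])
a=cv2.imread("pics/w7.png")[200:350,180:380];b=cv2.imread("pics/s7.png")[150:270,180:340]
g=lambda i:cv2.resize(i,(400,300),interpolation=cv2.INTER_CUBIC)
cv2.imwrite("pics/m4.png",np.hstack([g(a),g(b)]))
E
```

```text
t29.26 j6 -1.620 pos [0.5207 0.0995 0.068 ] F [ 0.1506 -0.5864  1.1809] Ftool [ 0.5981 -0.084  -1.1817] M [-0.0328  0.0071  0.0562] gap 0.377 gf 49.4
t30.04 j6 -0.829 pos [0.52   0.0991 0.0671] F [-2.8697 -3.1068  4.7583] Ftool [ 4.2503  0.2466 -4.7331] M [-0.5405  0.6008  0.0331] gap 0.383 gf 49.7
t30.82 j6 -0.035 pos [0.5202 0.0999 0.0666] F [-3.5152 -1.4801  7.3694] Ftool [ 3.6844 -1.1701 -7.3425] M [-0.2077  0.7661 -0.0246] gap 0.375 gf 49.9
t31.61 j6 0.758 pos [0.5209 0.0999 0.0665] F [-3.75   -0.2949 12.0921] Ftool [  2.7192  -2.7068 -12.0685] M [-0.1045  0.8861 -0.    ] gap 0.381 gf 50.3
t32.39 j6 1.550 pos [0.521  0.0998 0.0664] F [-5.2691 -0.7471 19.0005] Ftool [ -0.3546  -5.3917 -18.9774] M [-0.0488  1.2399  0.0236] gap 0.385 gf 50.9
[]
```

View pics/m4.png

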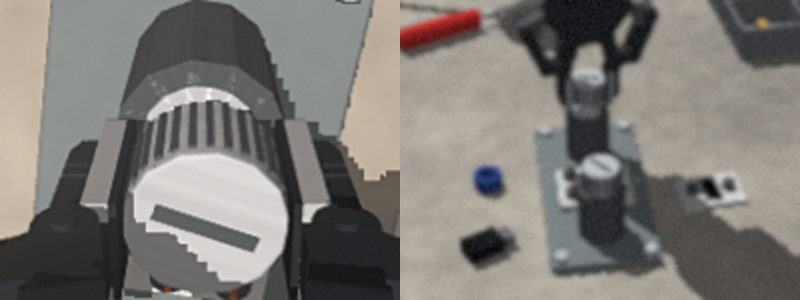

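```bash
python3 - <<'E'
from h import *
grab(20); let_go(); sleep(.1); s=lat()
f=cam("wrist"); save(f,"w8.png"); g=cam("side")
for n in ["bolt","thread_tip"]: print(n,[(k["centre"],round(k["score"],2)) for k in tip_of("side",n)[:1]],[(k["centre"],round(k["score"],2)) for k in tip_of("wrist",n)[:1]])
for n in ["bolt"]: print([(k["centre"],round(k["score"],2)) for k in spot_in("side",n)[:2]],[(k["centre"],round(k["score"],2)) for k in spot_in("wrist",n)[:1]])
a=cv2.imread("pics/w8.png");b=cv2.imread("pics/w7.png");c=cv2.imread("pics/w6.png");d=cv2.imread("pics/w5.png")
g=lambda i:cv2.resize(i[200:350,180:380],(400,300),interpolation=cv2.INTER_CUBIC)
cv2.imwrite("pics/m5.png",np.vstack([np.hstack([g(d),g(c)]),np.hstack([g(b),g(a)])]))
E
```

```text
t33.42 j6 1.552 pos [0.5204 0.0993 0.0644] F [-0.2163  0.7811  0.0861] Ftool [ 0.7941 -0.163  -0.0849] M [0.058  0.0118 0.023 ] gap 1.002 gf 0.0
bolt [([254.1, 199.2], 0.59)] [([282.0, 259.1], 0.88)]
thread_tip [([261.2, 198.6], 0.53)] [([300.5, 266.1], 0.69)]
[([252.6, 186.4], 0.49)] [([283.3, 300.9], 0.84)]
```

View pics/m5.png

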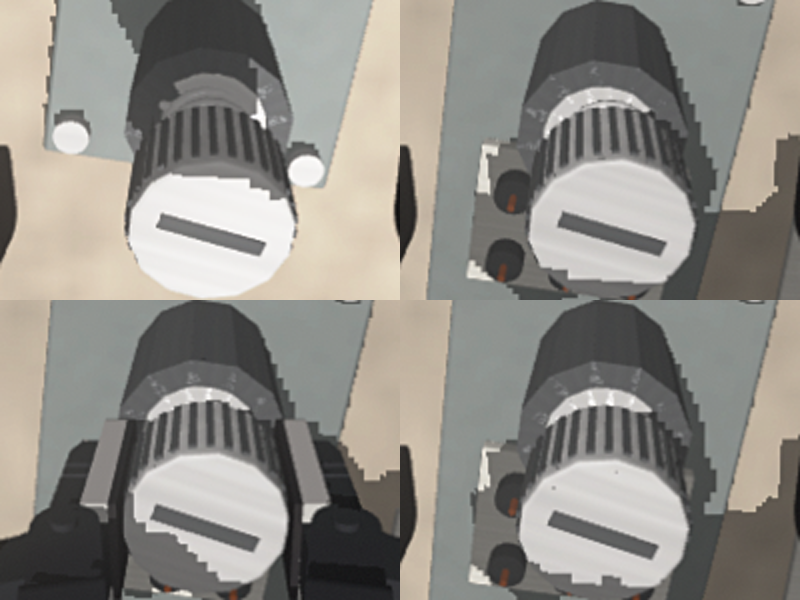

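```bash
python3 - <<'E'
from h import *
c=np.array([.5188,.0970,.072]); o=[]
for j in (1.62,.05,-1.52):
    set_joints(conf(c,j)); sleep(.15); s=lat(); f=cam("wrist"); print(R.from_rotvec(s["eef_rot"]).as_matrix()[:,1],[np.round(proj(f,np.array(s["position"])+[0,0,dz]),1) for dz in(.024,-.012)])
    i=f["img"][:,:,::-1][210:342,196:372]; o.append(cv2.resize(i,(400,300),interpolation=cv2.INTER_CUBIC))
for i in o:
    for x in range(0,400,50): cv2.line(i,(x,0),(x,6),(0,0,255),1)
cv2.imwrite("pics/m6.png",np.vstack([np.hstack(o[:2]),np.hstack([o[2],o[2]*0])]))
E
```

```text
t34.23 j6 1.619 pos [0.5187 0.0971 0.0718] F [-0.7321  0.3969 -0.1518] Ftool [ 0.3946 -0.7324  0.1563] M [-0.0087 -0.0248 -0.0244] gap 1.000 gf 0.0
[ 1.     -0.0031 -0.0062] [array([279.4, 302.5]), array([280.4, 261.9])]
t35.83 j6 0.050 pos [0.5188 0.097  0.072 ] F [-0.6184  0.4414 -0.7819] Ftool [0.6158 0.4384 0.7857] M [-0.0376  0.0018  0.0406] gap 0.997 gf 0.0
[ 0.0053  1.     -0.0003] [array([284.2, 301.9]), array([283.8, 261.8])]
t37.42 j6 -1.520 pos [0.5188 0.097  0.072 ] F [-0.5528  0.644  -0.1174] Ftool [-0.6406  0.556   0.1207] M [ 0.0056  0.0206 -0.0233] gap 0.998 gf 0.0
[-1.      0.0061  0.0062] [array([284.8, 305.9]), array([283.9, 264.8])]
```

View pics/m6.png

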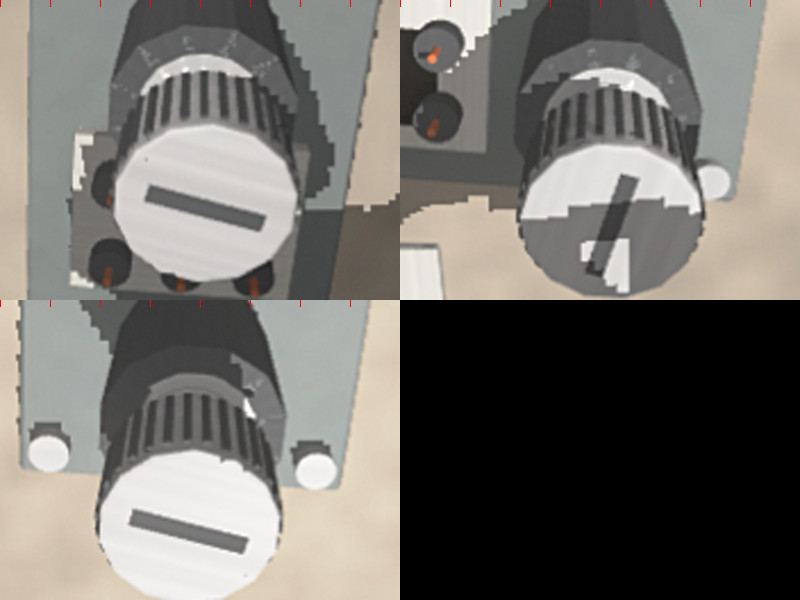

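```bash
python3 - <<'E'
from h import *
c=np.array([.5201,.0994,.066])
set_joints(conf(c,-1.52)); grab(20); lat(); grab(40); sleep(.3); s=lat()
f=cam("wrist"); i=f["img"][:,:,::-1][210:342,196:372]; a=cv2.resize(i,(400,300),interpolation=cv2.INTER_CUBIC)
g=cam("side"); save(g,"s9.png"); b=cv2.resize(g["img"][150:270,180:340,::-1],(400,300),interpolation=cv2.INTER_CUBIC)
cv2.imwrite("pics/m7.png",np.hstack([a,b]))
E
```

```text
t38.25 j6 -1.520 pos [0.5204 0.0994 0.0662] F [0.2234 0.6307 0.0207] Ftool [-0.631  -0.2224 -0.0221] M [-0.0048 -0.0533  0.0052] gap 0.388 gf 20.1
t38.77 j6 -1.520 pos [0.5204 0.0994 0.0663] F [-0.5551  1.1814  5.8904] Ftool [-1.1787  0.5903 -5.8876] M [-0.0159  0.0161 -0.0704] gap 0.382 gf 39.7
```

View pics/m7.png

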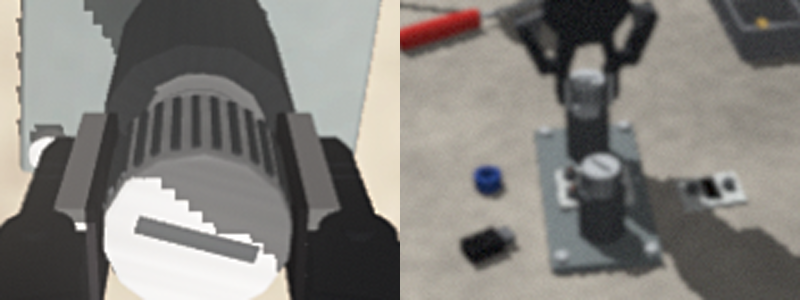

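```bash
python3 -c "
from h import *
lat(); print(sign_off())"
```

```text
t38.87 j6 -1.520 pos [0.5204 0.0994 0.0663] F [ 0.7376 -0.0937  6.1213] Ftool [ 0.0946 -0.7027 -6.1254] M [-0.0491  0.0276 -0.0542] gap 0.385 gf 39.7
the job is handed in; nothing more can be done
None
```

I handed the job in at about 39 s. The bolt on the left boss was backed off about 2 rad until it dropped, then turned clockwise one full turn in two half-turn strokes. It is nearly upright in the boss, its head top measured about 96 mm above the table as expected, and the fingers hold it at 40 N. On the second half-turn the bolt resisted with up to 19 N vertically, so I released it, re-measured, and gripped it again. The loose parts visible in the last side view had not moved.

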